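Run down the loose wing nut of the herb press

TASK

One of the two wing nuts on the herb press has been backed off and stands up on its bolt: screw it fully down (clockwise seen from above) until it stops on its washer, pushing its wings round with a fingertip, stroke after stroke. Only push the wings from one side: do not pinch or grip the nut. Do not lift or tip the press or shove it along, and leave the things around it where they stand.

Things in the scene. Friction and masses are not known exactly. Their poses are not given: they have to be found in the camera images.
- herb_press: herb press, loose on rubber feet, 2.6 kg: marble slab, card stack, pale wooden board on top; 120 mm (own x) by 230 mm (own y), board top at 60 mm. Origin: centre of its underside. Two 8 mm bolts stand at own y = +85 and -85 mm, each with a washer (top at 62 mm) and a steel wing nut: the LOOSE one is at own y = +85, the tight one (fixed) at -85
- strap_mid (a point): middle of the flat steel strap, 12 mm wide, running along the press's own y from bolt top to bolt top over both nuts, 110 to 114 mm above the worktop; it ends 9 mm outside the bolts, bolt heads rise to 123 mm. A fingertip circling the loose nut cannot pass the strap on the side towards the press's middle: lift out above it and go in on its other side; the outer side is open
- wing_nut (a joint): turn of the loose wing nut, rad; grows clockwise seen from above. 9.0 = hard stop, fully down on its washer. Starts between 0.5 and 2.4, sinks 1.59 mm a rad (10 mm a turn). Turning takes about 1 N on a wing; it stays where it is left. At value q the line from hub to wing_mid points at angle -q from own x of the press, counted counter-clockwise from above
- nut_centre (a point): point on the axis of the loose wing nut, 15 mm above its underside, at the mid-height of its wings. The hub is 23 mm across at its foot, 17 mm above, and 14 mm high
- wing_mid (a point): centre of one wing of the loose nut, 32 mm from its axis and level with nut_centre. Each of the two opposite wings is an upright disc 6 mm thick, 25 mm across: it reaches from 19.5 to 44.5 mm from the axis (a 5 mm thick web joins it to the hub) and from 12.5 mm below to 12.5 mm above nut_centre; the wing's faces look along the circle of turning
- salt_mill: salt mill, glass body and grey domed cap, 44 mm across, 90 mm high; stands beside one long side of the press. Origin: centre of its underside; a bystander
- small_glass: empty small glass, 48 mm across, 61 mm high; beside the other long side of the press. Origin: centre of its underside; a bystander
- candle: tea light, 38 mm across, 17 mm high; beside the small glass. Origin: centre of its underside; a bystander
- jar: jar with a yellow lid, 65 mm across, 87 mm high; to the right of the press. Origin: centre of its underside; a bystander

How it is judged (in metres and radians):
At the end, for the whole second after the job is handed in: The loose wing nut is turned to its stop on the washer (within 0.15 rad) and at rest, and the press stands flat within 30 mm of where it stood (value of joint wing_nut above 8.85 rad and velocity of joint wing_nut between -0.1 and 0.1 rad/s and distance of herb_press from where it was at the start of the episode below 0.03 m and height (world z) of herb_press below 0.005 m and angle between herb_press's own z axis and vertical below 0.05 rad); the robot touches nothing.
It fails at once if the wing nut is pinched: fingers press on the fronts and on the backs of its wings at once ((contact force between the fingers and wing_nut_c0 above 0.4 N or contact force between the fingers and wing_nut_c1 above 0.4 N) and (contact force between the fingers and wing_nut_c2 above 0.4 N or contact force between the fingers and wing_nut_c3 above 0.4 N)).
It fails at once if the press is lifted or tipped (height (world z) of herb_press above 0.008 m or angle between herb_press's own z axis and vertical above 0.1 rad).
It fails at once if the press is shoved more than 30 mm along the worktop (distance of herb_press from where it was at the start of the episode above 0.03 m).
It fails at once if a thing standing around the press is moved more than 20 mm (distance of any of salt_mill, small_glass, candle, jar from where it was at the start of the episode above 0.02 m).
It also fails if it takes over 58 s, if anything falls off the work surface, if the arm or the gripper's body presses on something with over 40 N, if the wrist force passes 120 N, or if a joint passes its speed limit or range.

ROBOT

A 6-joint arm with a two-finger parallel gripper is mounted at the origin on a cart in front of the work surface, level with it; the furniture and walls round the work are solid. World frame = base frame: x ahead of the robot, y to its left, z up, the work surface at z = 0. Lengths are in mm, angles in rad, forces in N, time in s.
With the tool pointing down it reaches from about 400 to 925 mm from the base axis. Payload 12.5 kg.
Tool frame: the origin (TCP) lies at the very end of the fingers, on their centre line; the grasp point (between the pads) lies 19 mm behind it; z points along the fingers, y is the line along which they close (so a half turn about z gives the same grasp; the last joint's range is limited). The gripper opens to 95 mm and grips with 3 to 60 N. Pads are 20 mm wide; open, the fingers measure 119 mm over their backs; the gripper's body (75 mm by 180 mm) begins 59 mm behind the grasp point.
Start: joints at [1.16, 0.491, 1.559, -0, 1.092, -0.106], TCP at [187.547, 596.215, 214.661] pointing down, gripper open.
Joint ranges: [-3.1, 3.1], [-0.84, 2.19], [0.05, 2.79], [-1.13, 4.28], [0.06, 2.93], [-2.69, 2.69]. Speed limits (rad/s): [2.22, 2.22, 2.79, 3.14, 3.14, 3.14].

INTERFACE

Orientations are given as [roll, pitch, yaw] about the fixed x, y, z axes, in that order (R = Rz(yaw) Ry(pitch) Rx(roll)).
In Python, from cell import state, imaging, env, spot_in, mark_of gives the robot as it stands. The module is installed in compiled form; this text tells all that it offers.
- The arm moves only by the tool step_arm, never from a script. Its argument "increments" is a list of rows, each an object with "slide": the shift along the tool's x, y, z in m, a list of three; "roll": the turn about the tool's z in rad. A call has 1 to 5 rows; each row is the pose to reach, as a shift and turn from the pose commanded when the call began, along the tool's axes at that moment; what a row does not reach only later rows make up. A row lasts 1/8 s, in which the tool goes at most 62.5 mm and 10.7 degrees, less where a joint would pass 70% of its speed; a pose out of reach is approached as far as the arm can. A call with a gripper value outside its range is refused whole. "fingers" is the opening, from 0 (shut) to 1 (fully open), set as the call begins (left out, the last holds). The fingers move at their own pace and stop on an object; the grip force is fixed at half the most. Time passes only in rows, so rows that repeat a pose let the fingers close. It gives the time, the measured TCP pose, the force, the opening and the grip force at its end, in the units of the state.
- state(): the state, without advancing time (a new reading comes with each control period).
- imaging.read_camera(name): name is "side" or "top"; returns a dict with "color" (480x640x3 uint8, red, green, blue), "z_map" (480x640 float32, mm along the optical axis (not along the pixel's ray), 0 where there is no reading), "intrinsics" (3x3 intrinsics, pixels), "camera_from_world" (4x4, takes a point from world to camera coordinates). Camera axes: x right, y up, looking along -z (the intrinsics and any distortion apply to the point x, -y, -z); pixel columns grow to the right and rows downward; lengths in mm; the calibration is good to about 2 mm. A picture is of the moment at which its call begins.
- env.job_done(): hands the job in; it is judged then, once.
Trained networks look in the newest picture that a camera, given by its name, has taken for a name from the list of things; names that differ only in an ending like _2 or _b are one class to them, and where a whole thing is asked for, a point or a joint stands for the part that bears it (a point fixed in the world has none). Each returns a list of dicts, best first, with "confidence" (0 to 1); they miss things now and then, are a little off and sometimes report something else, mostly with a low value. They report only what shows in the picture. A call takes as long as a camera call.
- spot_in(camera, target): "bbox" ([left, top, right, bottom] in pixels, round what is visible of it).
- mark_of(camera, target): "uv" ([column, row] in pixels: a listed point, or the origin of a listed thing).
The state is a dict: "t": time; "joints": joint angles; "qvel": joint speeds; "tau": joint torques, N m; "eef_pos": TCP position; "tcp_rot": TCP orientation; "ft_force": force on the tool from outside, world axes, zero at the start; "moment": the same for the moment, N m; "opening": opening from 0.0 (shut) to 1.0 (fully open); "grip_force": force on a finger pad.
Only numpy, scipy, OpenCV 4.12 (cv2) and the standard library are available. Lean on these libraries where they do the work, as an engineer would, in place of code of your own. Each camera call takes 0.05 s, during which the arm holds its last target. There are 200 camera calls.

## Working session

There is one attempt and no reset: what is moved stays moved. The work goes in short steps, Python scripts to look and compute and a tool call to move; the robot and the scene stay as the last step left them, time stands still between calls to the robot, and variables do not carry over. Pictures are saved under pics/ and viewed, at most 10 in all, crops included, and the job is handed in when it is done.

Besides the shell and the picture viewer there is one more tool, called by a JSON object that holds its "op" and its "data". step_arm: Moves the arm, as the interface text tells. Its arguments: {"type":"object","properties":{"increments":{"type":"array"},"fingers":{"type":"number"}},"required":["increments"]}

```bash
mkdir -p pics
cat > h.py <<'E'
import numpy as np, cv2
from cell import state, imaging, env, spot_in, mark_of
def ray(im,uv):
    K=im["intrinsics"];T=np.linalg.inv(im["camera_from_world"])
    d=np.linalg.inv(K)@[uv[0],uv[1],1]; d=np.array([d[0],-d[1],-d[2]])
    return T[:3,3],T[:3,:3]@d
def at_z(im,uv,z):
    o,d=ray(im,uv); return o+d*(z-o[2])/d[2]
def at_depth(im,uv):
    o,d=ray(im,uv); u,v=int(round(uv[0])),int(round(uv[1]))
    p=im["z_map"][max(v-1,0):v+2,max(u-1,0):u+2]; return o+d*np.median(p)
def cloud(im):
    K=im["intrinsics"];T=np.linalg.inv(im["camera_from_world"])
    v,u=np.mgrid[:480,:640]; z=im["z_map"]
    c=np.stack([(u-K[0,2])/K[0,0]*z,-(v-K[1,2])/K[1,1]*z,-z],-1)
    return c@T[:3,:3].T+T[:3,3]
def tri(a,ua,b,ub):
    (o1,d1),(o2,d2)=ray(a,ua),ray(b,ub)
    s=np.linalg.lstsq(np.stack([d1,-d2],1),o2-o1,rcond=None)[0]
    p,q=o1+d1*s[0],o2+d2*s[1]; return (p+q)/2,np.linalg.norm(p-q)
E
cat > a.py <<'E'
from h import *
np.set_printoptions(precision=1,suppress=True)
I={}
for c in("side","top"):
    I[c]=imaging.read_camera(c); cv2.imwrite(f"pics/{c}0.png",I[c]["color"][...,::-1])
    print(c,np.linalg.inv(I[c]["camera_from_world"])[:3,3],I[c]["intrinsics"][0])
for n in("herb_press","strap_mid","nut_centre","wing_mid","salt_mill","small_glass","candle","jar"):
    m={c:mark_of(c,n)[:2] for c in I}
    for c in I: print(n,c,[(np.round(d["uv"]),round(d["confidence"],2),at_depth(I[c],d["uv"])) for d in m[c]])
    if m["side"] and m["top"]: print("   tri",*tri(I["side"],m["side"][0]["uv"],I["top"],m["top"][0]["uv"]))
s=state();print({k:s[k] for k in("t","eef_pos","tcp_rot","opening","ft_force")})
E
python3 a.py
```

```text
side [ 220.6 -960.   534.1] [515.9   0.  318.6]
top [ 327.3 -115.5 1101.3] [545.8   0.  314.9]
herb_press side [(array([297., 254.]), 0.81, array([511.4, -91.7,  58.1]))]
herb_press top [(array([261., 240.]), 0.84, array([520. ,   8.7,  61.2])), (array([246., 259.]), 0.57, array([475.5,  29.1,  88.6]))]
   tri [539.   14.3  -0.2] 15.349785136091203
strap_mid side [(array([293., 209.]), 0.84, array([537.7,  11.6, 112. ]))]
strap_mid top [(array([257., 225.]), 0.68, array([536.7,  14.9, 113.7]))]
   tri [538.1  15.1 110.4] 1.5276882508500036
nut_centre side [(array([256., 214.]), 0.69, array([469. ,  60.3,  92.3]))]
nut_centre top [(array([227., 260.]), 0.53, array([465. ,  59. , 118.5]))]
   tri [469.3  63.8  90.7] 1.0200320211513947
wing_mid side [(array([266., 221.]), 0.45, array([480. ,  24.4,  87.9]))]
wing_mid top [(array([286., 285.]), 0.49, array([444.6, -48.9,  11.5])), (array([458., 328.]), 0.49, array([ 399.9, -376.4,   86.8]))]
   tri [444.9 -58.6 125.6] 25.650146161471863
salt_mill side [(array([302., 233.]), 0.53, array([552.6,  -4.4,  59.7]))]
salt_mill top [(array([224., 200.]), 0.57, array([589.9,  95.2,  57.4]))]
   tri [597.3 107.    4.8] 11.621096707016491
small_glass side [(array([287., 282.]), 0.71, array([ 483.9, -107.1,    8. ]))]
small_glass top [(array([312., 272.]), 0.75, array([478.3, -96.3,  13.2]))]
   tri [483.3 -96.9   1.8] 7.087174350126814
candle side [(array([262., 273.]), 0.47, array([443.8, -62.8,  14.3]))]
candle top [(array([288., 283.]), 0.78, array([449.5, -52.1,  11.4]))]
   tri [448.3 -51.6   7.8] 3.3027768841536576
jar side [(array([299., 388.]), 0.91, array([ 398.2, -427.5,   30.9]))]
jar top [(array([456., 326.]), 0.67, array([ 402.2, -372.3,   85.6]))]
   tri [ 408.9 -394.2   -0.5] 0.714854144158899
{'t': 0.9, 'eef_pos': array([187.6, 596.2, 214.7]), 'tcp_rot': array([3.1, 0. , 2.8]), 'opening': 0.998454551370732, 'ft_force': array([ 0.7, -0.4, -0.1])}
```

View pics.

```bash
cat > b.py <<'E'
import cv2
a=cv2.imread("pics/top0.png")[190:310,160:320]; b=cv2.imread("pics/side0.png")[180:300,210:370]
cv2.imwrite("pics/c0.png",cv2.resize(cv2.vconcat([a,b]),None,fx=2.5*1,fy=2.5,interpolation=cv2.INTER_CUBIC) if 0 else cv2.vconcat([cv2.resize(a,(400,300),interpolation=2),cv2.resize(b,(400,300),interpolation=2)]))
E
python3 b.py
```

```text
(no output)
```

View pics/c0.png

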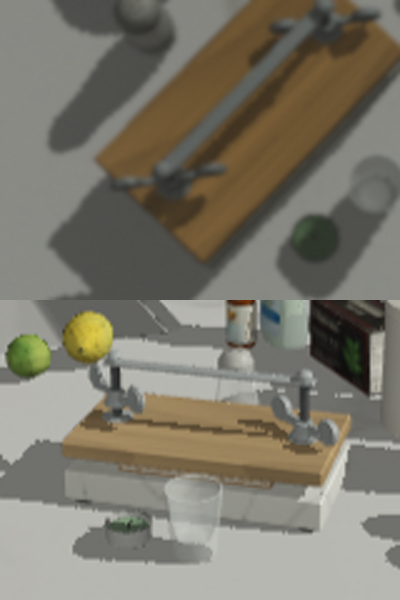

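View pics/top0.png

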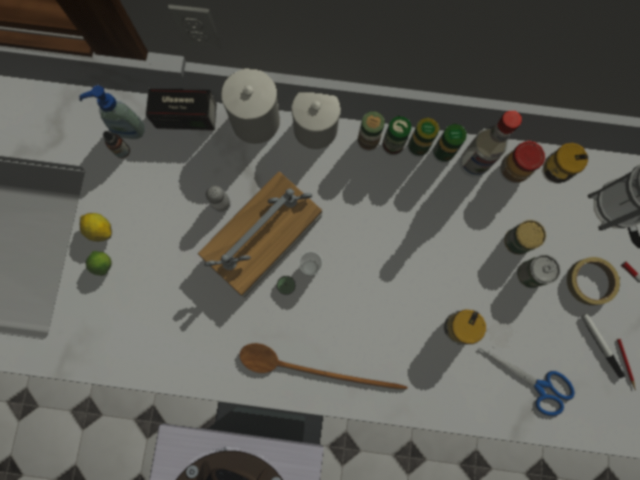

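The top view shows the press slanted, its loose nut at about (229,262) at the lower left. The wings run nearly horizontally in the image, from about (206,263) to (249,257). The salt mill is at (216,195), the candle at (286,284) and the glass at (310,264). Next I'll refine the strap line and wing angle from depth.

```bash
cat > m.py <<'E'
from h import *
np.set_printoptions(precision=1,suppress=True)
def meas(cams=("top","side")):
    for c in cams:
        im=imaging.read_camera(c); P=cloud(im).reshape(-1,3); P=P[im["z_map"].ravel()>0]
        near=P[np.hypot(P[:,0]-538,P[:,1]-15)<125]
        s=near[(near[:,2]>106)&(near[:,2]<128)]
        if len(s)>20:
            r=cv2.minAreaRect(s[:,:2].astype(np.float32)); m=s[:,:2].mean(0)
            w=np.linalg.svd(s[:,:2]-m)[2][0]; w*=np.sign(-w[0]); t=(s[:,:2]-m)@w
            print(c,"strap n",len(s),"mid",m+w*(t.max()+t.min())/2,"len",np.ptp(t),"ang",np.degrees(np.arctan2(w[1],w[0])),"z",np.median(s[:,2]))
            B=m+w*(t.max()-9)
        d=near[:,:2]-B; rr=np.hypot(*d.T)
        k=(rr<48)&(rr>18)&(near[:,2]>70)&(near[:,2]<104); n=near[k]; d=d[k]
        a=np.degrees(np.arctan2(d[:,1],d[:,0]))
        if k.sum()<5: continue
        ln=.5*np.degrees(np.angle(np.mean(np.exp(2j*np.radians(a)))))
        print("  B",B,"wing n",k.sum(),"line ang",ln,"zmax",np.percentile(n[:,2],97),"z med",np.median(n[:,2]))
        for w in("nut_centre","wing_mid"):print("  ",w,[(np.round(x["uv"],1),round(x["confidence"],2),at_z(im,x["uv"],88)) for x in mark_of(c,w)[:3]])
if __name__=="__main__": meas(); print(state()["t"],state()["eef_pos"],state()["tcp_rot"])
E
python3 m.py
```

```text
top strap n 655 mid [535.9  14.9] len 186.97461932997481 ang 144.55012236616767 z 114.27148363757146
  B [467.1  63.9] wing n 124 line ang -73.35911788009311 zmax 100.72972469689259 z med 94.59458578127692
   nut_centre [(array([226.1, 258.5]), 0.78, array([471.3,  65.9,  88. ]))]
   wing_mid [(array([244. , 257.7]), 0.76, array([477.2,  32.8,  88. ]))]
side strap n 336 mid [536.8  12.3] len 188.40413638309093 ang 144.58192982284788 z 113.42213905624598
  B [467.4  61.7] wing n 124 line ang -73.57659409161481 zmax 99.15652526398533 z med 88.79665757987732
   nut_centre [(array([254.2, 215. ]), 0.54, array([465.6,  65.1,  88. ]))]
   wing_mid [(array([263.6, 220.8]), 0.43, array([476.4,  27.3,  88. ])), (array([297.4, 391.5]), 0.28, array([ 374.4, -492.7,   88. ])), (array([259.5, 271.6]), 0.24, array([ 409.8, -184.5,   88. ]))]
1.2 [187.6 596.2 214.7] [3.1 0.  2.8]
```

```bash
cat > g.py <<'E'
# rows for targets given as own-frame offsets (ox, oy mm from bolt) and tip z, from current pose
import sys; from h import *; from scipy.spatial.transform import Rotation as Ro
B=np.array([468,63.5]); A=np.radians(144.6); ey=np.array([np.cos(A),np.sin(A)]); ex=np.array([np.sin(A),-np.cos(A)])
s=state(); R=Ro.from_euler("xyz",s["tcp_rot"]).as_matrix(); p=np.array(s["eef_pos"])
def own(p): d=p[:2]-B; return np.round([d@ex,d@ey,p[2]],1)
if __name__=="__main__":
    print("t",s["t"],"own",own(p),"yaw",s["tcp_rot"],"joints",np.round(s["joints"],2),"F",np.round(s["ft_force"],1))
    for a in sys.argv[1:]:
        x,y,z=map(float,a.split(",")); w=np.r_[B+x*ex+y*ey,z]; print(a,np.round(w),"slide",np.round(R.T@(w-p)/1000,4))
E
python3 g.py 0,33,150
```

```text
t 1.2 own [271.8 537.2 214.7] yaw [3.14147057e+00 2.69517211e-05 2.83677898e+00] joints [ 1.16  0.49  1.56 -0.    1.09 -0.11] F [-0.3  0.3  0. ]
0,33,150 [441.  83. 150.] slide [-0.396  -0.4138  0.0646]
```

{"op": "step_arm", "data": {"increments": [{"slide": [-0.036,-0.038,0.0],"roll": 0.06},{"slide": [-0.076,-0.08,0.0],"roll": 0.12},{"slide": [-0.116,-0.121,0.0],"roll": 0.18},{"slide": [-0.156,-0.163,0.0],"roll": 0.24},{"slide": [-0.196,-0.205,0.0],"roll": 0.314}], "fingers": 0}}

```text
t: 1.82
eef_pos: [313.5, 340.3, 214.8]
tcp_rot: [3.141, 0.0, 2.521]
ft_force: [1.3, 1.1, -0.2]
opening: 0.531
grip_force: 0.0
```

```bash
python3 g.py 0,33,150
```

```text
t 1.825 own [136.1 286.2 214.8] yaw [3.14086656e+00 1.79082129e-04 2.52090425e+00] joints [ 0.68  0.26  1.94  0.    0.94 -0.27] F [ 1.3  1.1 -0.2]
0,33,150 [441.  83. 150.] slide [-0.2536 -0.1355  0.0648]
```

{"op": "step_arm", "data": {"increments": [{"slide": [-0.05,-0.027,0.013]},{"slide": [-0.1,-0.054,0.026]},{"slide": [-0.15,-0.08,0.04]},{"slide": [-0.2,-0.107,0.052]},{"slide": [-0.254,-0.136,0.065]}]}}

```text
invalid input at $.increments[0]: expected keys slide, roll
```

```bash
cat > v.py <<'E'
import sys; from h import *; import m,g
m.meas(sys.argv[2:] or ("side",))
print(state()["t"],g.own(np.array(state()["eef_pos"])))
c=[]
for n in("top","side"):
    im=imaging.read_camera(n)["color"][...,::-1]; u,v=(227,262) if n=="top" else (256,214)
    c.append(cv2.resize(im[v-60:v+60,u-80:u+80],(400,300),interpolation=2))
cv2.imwrite(f"pics/{sys.argv[1]}.png",cv2.hconcat(c))
E
python3 v.py v1 side
```

```text
side strap n 339 mid [537.3  12.2] len 187.05257162918886 ang 144.7404648129508 z 113.21579524665742
  B [468.2  61. ] wing n 124 line ang -73.56595183586968 zmax 98.84439099198536 z med 88.83655336460347
   nut_centre [(array([256.4, 210.5]), 0.59, array([476.7,  88.4,  88. ]))]
   wing_mid [(array([264.7, 220.4]), 0.63, array([479.1,  28.5,  88. ]))]
1.975 [136.4 285.8 215. ]
```

View pics/v1.png

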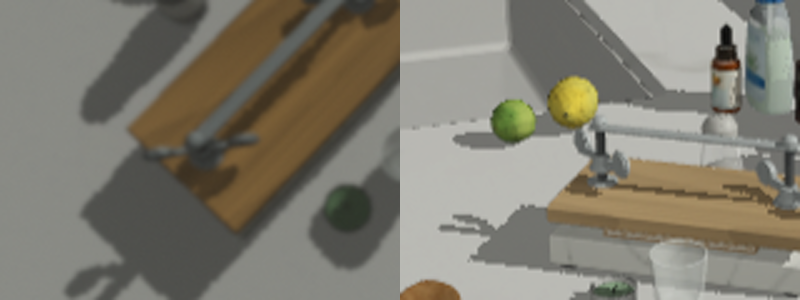

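The move was refused because each row needs "roll", so the arm has not moved and is not in the crop. The loose nut's wings run from (150,155) to (255,140) in the left crop, unchanged. I'll resend the move.

{"op": "step_arm", "data": {"increments": [{"slide": [-0.05,-0.027,0.013],"roll": 0},{"slide": [-0.1,-0.054,0.026],"roll": 0},{"slide": [-0.15,-0.08,0.04],"roll": 0},{"slide": [-0.2,-0.107,0.052],"roll": 0},{"slide": [-0.254,-0.136,0.065],"roll": 0}]}}

```text
t: 2.7
eef_pos: [441.9, 83.6, 149.3]
tcp_rot: [3.141, 0.0, 2.526]
ft_force: [0.4, 0.9, -0.4]
opening: 0.005
grip_force: 0.0
```

```bash
python3 v.py v2 side; python3 g.py 0,34,72
```

```text
side strap n 334 mid [537.1  12.2] len 188.0015837107195 ang 144.54114227752538 z 113.50446826416021
  B [467.8  61.5] wing n 124 line ang -73.38408398110582 zmax 98.50728287165575 z med 88.72480744837694
   nut_centre [(array([255.7, 211.9]), 0.67, array([473.2,  81.1,  88. ]))]
   wing_mid [(array([263.6, 220.6]), 0.49, array([476.6,  28.3,  88. ]))]
2.85 [  0.7  32.6 148.9]
t 2.95 own [  1.7  34.5 149.5] yaw [-3.14144917e+00 -5.99870214e-04  2.52370630e+00] joints [ 0.04  0.34  2.05  0.    0.75 -0.91] F [ 0.4 -0.3 -0.1]
0,34,72 [440.  83.  72.] slide [-0.0006 -0.0016  0.0775]
```

View pics/v2.png

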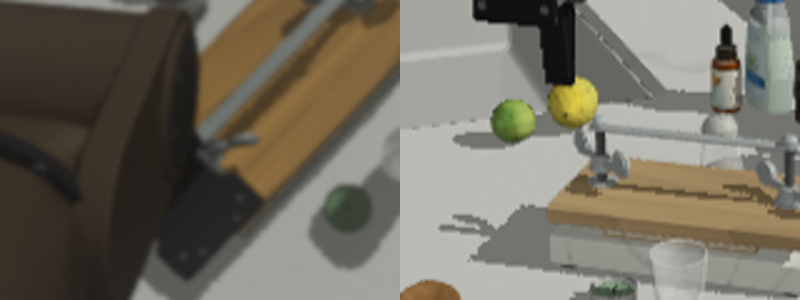

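The picture shows the closed fingertips (black, at about (560,60) in the right crop) above and to the outer side of the loose bolt, clear of the strap and wings. I'll go down on the outer side, slightly to the -own-x side.

{"op": "step_arm", "data": {"increments": [{"slide": [0.0,-0.007,0.025],"roll": 0},{"slide": [0.0,-0.007,0.05],"roll": 0},{"slide": [0.0,-0.007,0.077],"roll": 0},{"slide": [0.0,-0.007,0.077],"roll": 0}]}}

```text
t: 3.45
eef_pos: [435.8, 79.9, 71.9]
tcp_rot: [-3.14, -0.002, 2.526]
ft_force: [-0.7, 0.1, 0.6]
opening: 0.004
grip_force: 0.0
```

```bash
python3 -c "
import subprocess,numpy as np,sys
a=[f'{33*np.cos(t):.1f},{33*np.sin(t):.1f},72' for t in np.radians([80,62,44,26,8,-10])]
subprocess.run(['python3','g.py']+a)"
```

```text
t 3.45 own [-5.3 35.7 71.9] yaw [-3.14007704e+00 -2.28530320e-03  2.52581469e+00] joints [ 0.03  0.47  2.14  0.    0.54 -0.92] F [-0.7  0.1  0.6]
5.7,32.5,72 [445.  87.  72.] slide [-0.0032  0.011  -0.0001]
15.5,29.1,72 [453.  93.  72.] slide [-0.0067  0.0208 -0.0001]
23.7,22.9,72 [463.  96.  72.] slide [-0.0129  0.029  -0.0002]
29.7,14.5,72 [473.  96.  72.] slide [-0.0213  0.035  -0.0002]
32.7,4.6,72 [483.  93.  72.] slide [-0.0312  0.0379 -0.0002]
32.5,-5.7,72 [491.  87.  72.] slide [-0.0415  0.0377 -0.0002]
```

{"op": "step_arm", "data": {"increments": [{"slide": [-0.003,0.011,0.0],"roll": 0},{"slide": [-0.007,0.021,0.0],"roll": 0},{"slide": [-0.013,0.029,0.0],"roll": 0},{"slide": [-0.021,0.035,0.0],"roll": 0},{"slide": [-0.031,0.038,0.0],"roll": 0}]}}

```text
t: 4.08
eef_pos: [484.7, 91.1, 72.7]
tcp_rot: [-3.142, -0.0, 2.523]
ft_force: [-0.3, 0.5, 0.5]
opening: 0.004
grip_force: 0.6
```

```bash
python3 g.py 32.5,-6,72 29.5,-15,72 26,-20,72; python3 v.py v3 side
```

```text
t 4.075 own [32.2  2.3 72.7] yaw [-3.14154714e+00 -2.73890619e-04  2.52298792e+00] joints [ 0.05  0.52  2.02  0.    0.61 -0.9 ] F [-0.3  0.5  0.5]
32.5,-6,72 [492.  87.  72.] slide [-0.0083  0.0003  0.0007]
29.5,-15,72 [497.  79.  72.] slide [-0.0173 -0.0027  0.0007]
26,-20,72 [499.  73.  72.] slide [-0.0223 -0.0062  0.0007]
side strap n 412 mid [536.9  17.6] len 193.03188458148892 ang 139.80428033555887 z 113.51200990555921
  B [470.  74.] wing n 200 line ang 31.561766540214816 zmax 96.73567902245681 z med 84.40417230668345
   nut_centre [(array([256.3, 214.9]), 0.8, array([470.,  64.,  88.]))]
   wing_mid [(array([246.6, 220. ]), 0.74, array([443.3,  44.2,  88. ]))]
4.225 [32.   2.1 72.6]
```

View pics/v3.png

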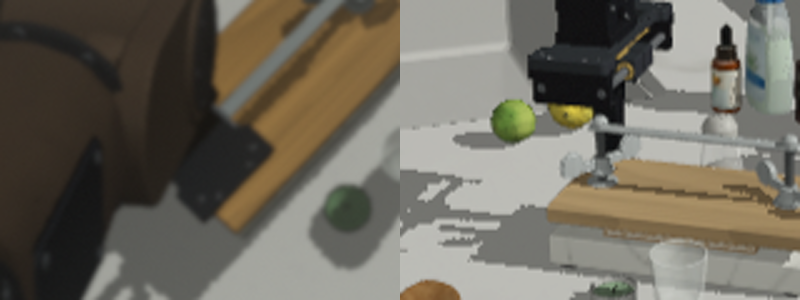

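The loose nut has turned: its wings now lie left and right of the bolt at (570,165) and (628,147) in the right crop, with the finger behind the right one. That puts q at about 3.4. I'll carry on with this stroke.

{"op": "step_arm", "data": {"increments": [{"slide": [-0.008,0.0,0.001],"roll": 0},{"slide": [-0.017,-0.003,0.001],"roll": 0},{"slide": [-0.022,-0.006,0.001],"roll": 0},{"slide": [-0.022,-0.006,0.001],"roll": 0},{"slide": [-0.016,-0.001,0.001],"roll": 0}]}}

```text
t: 4.95
eef_pos: [496.6, 81.0, 71.6]
tcp_rot: [3.141, 0.0, 2.522]
ft_force: [0.0, -0.0, 0.3]
opening: 0.005
grip_force: 0.0
```

```bash
python3 g.py 32,-12,140 -34,2,140
```

```text
t 4.95 own [ 30.8 -13.2  71.6] yaw [3.14149175e+00 1.67206194e-05 2.52183197e+00] joints [ 0.03  0.53  2.    0.    0.62 -0.92] F [ 0.  -0.   0.3]
32,-12,140 [496.  83. 140.] slide [ 0.0012  0.0012 -0.0684]
-34,2,140 [447.  37. 140.] slide [ 0.0151 -0.0648 -0.0684]
```

{"op": "step_arm", "data": {"increments": [{"slide": [0.001,0.001,-0.035],"roll": 0},{"slide": [0.001,0.001,-0.07],"roll": 0},{"slide": [0.005,-0.02,-0.07],"roll": 0},{"slide": [0.01,-0.044,-0.07],"roll": 0},{"slide": [0.015,-0.065,-0.07],"roll": 0}]}}

```text
t: 5.58
eef_pos: [445.8, 37.0, 141.8]
tcp_rot: [3.141, 0.0, 2.523]
ft_force: [0.5, -1.0, -0.4]
opening: 0.007
grip_force: 0.0
```

```bash
python3 v.py v4 side; python3 g.py -34,2,72
```

```text
side strap n 336 mid [537.3  12.1] len 187.63545167608362 ang 144.49010229591394 z 113.23251468866331
  B [468.2  61.3] wing n 198 line ang -15.163541842990993 zmax 95.26671669612591 z med 84.78107350344229
   nut_centre [(array([254.5, 214.4]), 0.56, array([467. ,  68.2,  88. ]))]
   wing_mid [(array([242.1, 219.3]), 0.68, array([435.1,  51.3,  88. ]))]
5.725 [-34.1   2.2 141.9]
t 5.825 own [-33.4   1.7 141.8] yaw [3.14102858e+00 6.01480417e-04 2.52285498e+00] joints [-0.06  0.35  2.06  0.    0.73 -1.02] F [0.3 0.3 0.5]
-34,2,72 [447.  37.  72.] slide [ 0.0004 -0.0007  0.0698]
```

View pics/v4.png

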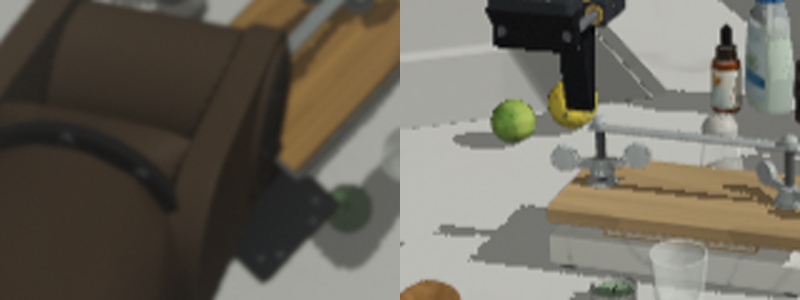

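The finger is up and clear at (580,80) in the right crop. The wings are level at (565,157) and (632,157), so q is about 4.3. I'll go down behind the outer wing for stroke 2.

{"op": "step_arm", "data": {"increments": [{"slide": [0.0,0.0,0.035],"roll": 0},{"slide": [0.0,0.0,0.07],"roll": 0},{"slide": [0.0,0.0,0.071],"roll": 0}]}}

```text
t: 6.2
eef_pos: [446.2, 37.4, 69.1]
tcp_rot: [-3.14, -0.003, 2.523]
ft_force: [0.1, -0.4, -0.1]
opening: 0.007
grip_force: 0.0
```

```bash
cat > arc.py <<'E'
import subprocess,numpy as np,sys
subprocess.run(['python3','g.py']+[f'{33*np.cos(t):.1f},{33*np.sin(t):.1f},{sys.argv[1]}' for t in np.radians([float(x) for x in sys.argv[2:]])])
E
python3 arc.py 71 160 140 120 100 80 60
```

```text
t 6.2 own [-33.9   2.6  69.1] yaw [-3.1396374  -0.00336854  2.52334126] joints [-0.06  0.48  2.13  0.    0.54 -1.02] F [ 0.1 -0.4 -0.1]
-31.0,11.3,71 [441.  45.  71.] slide [ 0.0087  0.0029 -0.0019]
-25.3,21.2,71 [436.  55.  71.] slide [ 0.0186  0.0086 -0.0018]
-16.5,28.6,71 [435.  67.  71.] slide [ 0.026   0.0174 -0.0018]
-5.7,32.5,71 [438.  78.  71.] slide [ 0.0299  0.0282 -0.0018]
5.7,32.5,71 [445.  87.  71.] slide [ 0.0299  0.0396 -0.0019]
16.5,28.6,71 [454.  94.  71.] slide [ 0.026   0.0504 -0.0019]
```

{"op": "step_arm", "data": {"increments": [{"slide": [0.009,0.003,0.0],"roll": 0},{"slide": [0.019,0.009,0.0],"roll": 0},{"slide": [0.026,0.017,0.0],"roll": 0},{"slide": [0.03,0.028,0.0],"roll": 0},{"slide": [0.03,0.04,0.0],"roll": 0}]}}

```text
t: 6.82
eef_pos: [445.9, 87.6, 70.9]
tcp_rot: [3.141, 0.0, 2.523]
ft_force: [-1.1, -1.3, 0.2]
opening: 0.002
grip_force: 0.7
```

```bash
python3 arc.py 71 60 40 20 0 -18 -36; python3 m.py
```

```text
t 6.825 own [ 6.8 32.  70.9] yaw [3.14139423e+00 2.81564075e-04 2.52321111e+00] joints [ 0.05  0.48  2.11 -0.    0.55 -0.9 ] F [-1.1 -1.3  0.2]
16.5,28.6,71 [454.  94.  71.] slide [-0.0034  0.0097 -0.0001]
25.3,21.2,71 [465.  96.  71.] slide [-0.0108  0.0185 -0.0001]
31.0,11.3,71 [477.  95.  71.] slide [-0.0207  0.0242 -0.0001]
33.0,0.0,71 [487.  90.  71.] slide [-0.032   0.0262 -0.0001]
31.4,-10.2,71 [495.  83.  71.] slide [-0.0422  0.0246 -0.0001]
26.7,-19.4,71 [499.  74.  71.] slide [-0.0514  0.0199 -0.0001]
top strap n 569 mid [543.2   9.7] len 169.1701578197195 ang 144.60848685417798 z 113.84236701326483
  B [481.6  53.5] wing n 43 line ang 77.17741551994988 zmax 95.2426169937365 z med 89.02092347161147
   nut_centre [(array([227.6, 262.5]), 0.38, array([464.2,  61.8,  88. ])), (array([257.4, 227.7]), 0.23, array([537.6,  16.6,  88. ]))]
   wing_mid []
side strap n 419 mid [524.2  21.4] len 219.02367700737068 ang 144.53633769241918 z 113.50891324115594
  B [442.3  79.7] wing n 125 line ang -29.0133337912003 zmax 101.45820386885975 z med 81.86342192586676
   nut_centre [(array([259.5, 215. ]), 0.47, array([476.5,  61. ,  88. ]))]
   wing_mid [(array([246.9, 214.2]), 0.69, array([451.6,  75.1,  88. ]))]
7.125 [445.4  86.7  70.6] [-3.1 -0.   2.5]
```

{"op": "step_arm", "data": {"increments": [{"slide": [-0.003,0.01,0.0],"roll": 0},{"slide": [-0.011,0.019,0.0],"roll": 0},{"slide": [-0.021,0.024,0.0],"roll": 0},{"slide": [-0.032,0.026,0.0],"roll": 0},{"slide": [-0.042,0.025,0.0],"roll": 0}]}}

```text
t: 7.75
eef_pos: [495.0, 82.4, 70.6]
tcp_rot: [3.141, 0.0, 2.523]
ft_force: [-1.1, 0.7, 0.4]
opening: 0.005
grip_force: 0.4
```

```bash
python3 arc.py 70 -36 -15
```

```text
t 7.75 own [ 31.  -11.1  70.6] yaw [3.14127014e+00 1.82817118e-04 2.52277616e+00] joints [ 0.03  0.53  2.    0.    0.61 -0.92] F [-1.1  0.7  0.4]
26.7,-19.4,70 [499.  74.  70.] slide [-0.0083 -0.0043  0.0006]
31.9,-8.5,70 [493.  85.  70.] slide [0.0026 0.0009 0.0006]
```

{"op": "step_arm", "data": {"increments": [{"slide": [-0.005,-0.002,0.001],"roll": 0},{"slide": [-0.009,-0.005,0.001],"roll": 0},{"slide": [-0.009,-0.005,0.001],"roll": 0},{"slide": [-0.002,0.0,0.001],"roll": 0},{"slide": [-0.001,0.001,-0.03],"roll": 0}]}}

```text
t: 8.38
eef_pos: [494.2, 83.7, 99.7]
tcp_rot: [-3.139, -0.003, 2.523]
ft_force: [1.0, 0.6, 0.2]
opening: 0.005
grip_force: 0.0
```

```bash
python3 g.py 31,-12,140 -34,2,140
```

```text
t 8.375 own [31.7 -9.6 99.7] yaw [-3.13933322 -0.00314599  2.52323831] joints [ 0.04  0.48  1.98  0.    0.69 -0.92] F [1.  0.6 0.2]
31,-12,140 [496.  82. 140.] slide [-0.0022 -0.0008 -0.0403]
-34,2,140 [447.  37. 140.] slide [ 0.0117 -0.0658 -0.0402]
```

{"op": "step_arm", "data": {"increments": [{"slide": [0.0,0.0,-0.04],"roll": 0},{"slide": [0.0,0.0,-0.042],"roll": 0},{"slide": [0.004,-0.022,-0.042],"roll": 0},{"slide": [0.008,-0.044,-0.042],"roll": 0},{"slide": [0.012,-0.066,-0.042],"roll": 0}]}}

```text
t: 9.0
eef_pos: [446.5, 36.3, 142.0]
tcp_rot: [-3.141, -0.001, 2.523]
ft_force: [-0.3, -0.4, 0.7]
opening: 0.006
grip_force: 0.0
```

```bash
python3 v.py v5 side; python3 g.py -34,2,69
```

```text
side strap n 336 mid [537.5  12. ] len 186.64742012026494 ang 144.52991821792577 z 113.43970545284881
  B [468.8  60.9] wing n 186 line ang -14.352688224912068 zmax 90.3156948876071 z med 80.1462026292578
   nut_centre [(array([256. , 216.8]), 0.5, array([466.7,  54. ,  88. ]))]
   wing_mid [(array([269.2, 220.1]), 0.69, array([488.6,  26.6,  88. ])), (array([287.6, 281.6]), 0.56, array([ 445.4, -234.8,   88. ]))]
9.15 [-34.3   1.3 142.3]
t 9.25 own [-33.5   0.8 142.4] yaw [3.14141040e+00 2.53722962e-05 2.52283137e+00] joints [-0.07  0.35  2.06  0.    0.74 -1.02] F [-0.4 -0.1  0.7]
-34,2,69 [447.  37.  69.] slide [ 0.0012 -0.0005  0.0734]
```

View pics/v5.png

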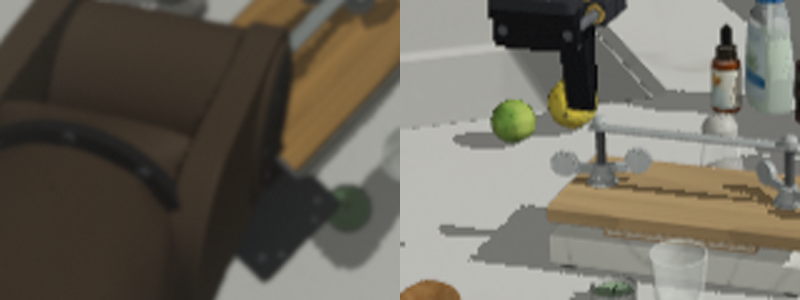

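The nut has dropped 5 mm, half a turn, and the wings are level again at (565,162) and (635,160), so q is about 7.5. The press has not moved. One last stroke of about 85° remains.

{"op": "step_arm", "data": {"increments": [{"slide": [0.001,0.0,0.036],"roll": 0},{"slide": [0.001,0.0,0.072],"roll": 0},{"slide": [0.001,0.0,0.073],"roll": 0}]}}

```text
t: 9.62
eef_pos: [446.1, 37.4, 68.0]
tcp_rot: [-3.14, -0.004, 2.523]
ft_force: [0.3, -0.3, 1.1]
opening: 0.006
grip_force: 0.0
```

```bash
python3 arc.py 69 160 140 120 102 84 70 60 54
```

```text
t 9.625 own [-34.    2.7  68. ] yaw [-3.13951099 -0.00358452  2.52331809] joints [-0.06  0.48  2.13  0.    0.53 -1.02] F [ 0.3 -0.3  1.1]
-31.0,11.3,69 [441.  45.  69.] slide [ 0.0086  0.003  -0.001 ]
-25.3,21.2,69 [436.  55.  69.] slide [ 0.0185  0.0087 -0.001 ]
-16.5,28.6,69 [435.  67.  69.] slide [ 0.0259  0.0175 -0.001 ]
-6.9,32.3,69 [438.  77.  69.] slide [ 0.0296  0.0271 -0.001 ]
3.4,32.8,69 [443.  85.  69.] slide [ 0.0301  0.0374 -0.001 ]
11.3,31.0,69 [449.  91.  69.] slide [ 0.0283  0.0453 -0.001 ]
16.5,28.6,69 [454.  94.  69.] slide [ 0.0259  0.0505 -0.0011]
19.4,26.7,69 [457.  95.  69.] slide [ 0.024   0.0534 -0.0011]
```

{"op": "step_arm", "data": {"increments": [{"slide": [0.009,0.003,0.0],"roll": 0},{"slide": [0.018,0.009,0.0],"roll": 0},{"slide": [0.026,0.017,0.0],"roll": 0},{"slide": [0.03,0.027,0.0],"roll": 0},{"slide": [0.03,0.037,0.0],"roll": 0}]}}

```text
t: 10.25
eef_pos: [444.1, 85.1, 69.9]
tcp_rot: [3.141, 0.0, 2.523]
ft_force: [-0.7, -2.0, -0.7]
opening: 0.007
grip_force: 0.8
```

{"op": "step_arm", "data": {"increments": [{"slide": [-0.001,0.004,0.0],"roll": 0},{"slide": [-0.002,0.007,0.0],"roll": 0}]}}

```text
t: 10.5
eef_pos: [449.6, 89.0, 69.6]
tcp_rot: [-3.141, -0.0, 2.523]
ft_force: [-0.3, -0.6, 0.5]
opening: 0.004
grip_force: 0.5
```

```bash
python3 arc.py 69 60 56 52 48 44
```

```text
t 10.5 own [10.1 29.8 69.6] yaw [-3.14145363e+00 -3.43641833e-04  2.52285390e+00] joints [ 0.05  0.49  2.1   0.    0.55 -0.9 ] F [-0.3 -0.6  0.5]
16.5,28.6,69 [454.  94.  69.] slide [-0.0012  0.0064  0.0006]
18.5,27.4,69 [456.  94.  69.] slide [-0.0024  0.0084  0.0005]
20.3,26.0,69 [459.  95.  69.] slide [-0.0038  0.0102  0.0005]
22.1,24.5,69 [461.  96.  69.] slide [-0.0053  0.012   0.0005]
23.7,22.9,69 [463.  96.  69.] slide [-0.0069  0.0136  0.0005]
```

Creep towards the stop, watching force.

{"op": "step_arm", "data": {"increments": [{"slide": [0.0,0.003,0.0],"roll": 0},{"slide": [-0.001,0.005,0.0],"roll": 0},{"slide": [-0.001,0.006,0.0],"roll": 0}]}}

```text
t: 10.88
eef_pos: [453.8, 93.2, 69.6]
tcp_rot: [3.141, -0.0, 2.523]
ft_force: [-1.2, 0.1, -0.7]
opening: 0.005
grip_force: 0.3
```

{"op": "step_arm", "data": {"increments": [{"slide": [-0.001,0.001,0.0],"roll": 0},{"slide": [-0.001,0.002,0.0],"roll": 0}]}}

```text
t: 11.12
eef_pos: [455.7, 94.2, 69.7]
tcp_rot: [3.142, -0.0, 2.523]
ft_force: [-1.2, 0.8, 0.1]
opening: 0.004
grip_force: 0.3
```

```bash
python3 m.py;python3 arc.py 69 52 48 44
```

```text
top strap n 590 mid [542.2  10.5] len 171.63735115719385 ang 144.4769561987211 z 114.0195679326468
  B [479.7  55.1] wing n 48 line ang 53.15941802208058 zmax 90.55145713172345 z med 86.06959471766777
   nut_centre [(array([225.6, 261.4]), 0.51, array([465.8,  65.9,  88. ])), (array([312.4, 268.7]), 0.18, array([473.3, -97.3,  88. ]))]
   wing_mid [(array([244.8, 265.8]), 0.61, array([462.2,  28.9,  88. ]))]
side strap n 422 mid [525.8  23. ] len 217.58075063337353 ang 142.2680470871496 z 113.42001128252107
  B [446.8  84.1] wing n 86 line ang -38.03771480399726 zmax 102.27803220144443 z med 82.97229632413465
   nut_centre [(array([255.6, 215.9]), 0.61, array([467.1,  59.2,  88. ]))]
   wing_mid [(array([256.6, 227.1]), 0.56, array([453.9,   0.8,  88. ]))]
11.425 [455.7  94.3  69.7] [3.1 0.  2.5]
t 11.425 own [18.  27.8 69.7] yaw [3.14137032e+00 9.42776294e-05 2.52279320e+00] joints [ 0.06  0.5   2.09  0.    0.56 -0.89] F [ 0.2 -0.1  0.4]
20.3,26.0,69 [459.  95.  69.] slide [-0.0018  0.0023  0.0007]
22.1,24.5,69 [461.  96.  69.] slide [-0.0033  0.0041  0.0007]
23.7,22.9,69 [463.  96.  69.] slide [-0.0049  0.0057  0.0007]
```

{"op": "step_arm", "data": {"increments": [{"slide": [-0.001,0.001,0.0],"roll": 0},{"slide": [-0.002,0.002,0.0],"roll": 0},{"slide": [-0.002,0.002,0.0],"roll": 0}]}}

```text
t: 11.8
eef_pos: [458.4, 94.7, 69.6]
tcp_rot: [-3.141, -0.0, 2.523]
ft_force: [-1.3, -0.7, 0.1]
opening: 0.003
grip_force: 0.6
```

{"op": "step_arm", "data": {"increments": [{"slide": [-0.001,0.001,0.0],"roll": 0},{"slide": [-0.002,0.002,0.0],"roll": 0},{"slide": [-0.002,0.002,0.0],"roll": 0}]}}

```text
t: 12.18
eef_pos: [459.3, 94.9, 69.2]
tcp_rot: [-3.139, -0.004, 2.523]
ft_force: [-7.9, -2.5, 1.7]
opening: 0.004
grip_force: 3.9
```

The force jumped to about 8 N at the predicted stop angle. I'll back off, lift and check.

{"op": "step_arm", "data": {"increments": [{"slide": [0.003,-0.004,0.0],"roll": 0},{"slide": [0.006,-0.01,0.0],"roll": 0},{"slide": [0.006,-0.01,-0.03],"roll": 0},{"slide": [0.006,-0.01,-0.075],"roll": 0},{"slide": [0.05,-0.01,-0.09],"roll": 0}]}}

```text
t: 12.8
eef_pos: [416.7, 115.7, 161.7]
tcp_rot: [3.138, 0.004, 2.52]
ft_force: [-0.2, 1.2, -0.2]
opening: 0.012
grip_force: 0.0
```

{"op": "step_arm", "data": {"increments": [{"slide": [0.05,0.03,0.0],"roll": 0},{"slide": [0.1,0.06,0.0],"roll": 0},{"slide": [0.15,0.09,0.0],"roll": 0},{"slide": [0.2,0.12,0.0],"roll": 0},{"slide": [0.2,0.12,0.0],"roll": 0}]}}

```text
t: 13.42
eef_pos: [319.9, 332.4, 159.7]
tcp_rot: [3.14, 0.0, 2.528]
ft_force: [0.9, -0.5, 0.9]
opening: -0.001
grip_force: 0.0
```

```bash
python3 v.py v6 top side
```

```text
top strap n 653 mid [536.   14.8] len 187.27707299881047 ang 144.54243628188368 z 114.31043442304326
  B [467.1  63.9] wing n 103 line ang 78.93467017988748 zmax 90.10176963185465 z med 85.0124610854424
   nut_centre [(array([226.6, 261.9]), 0.45, array([465.1,  63.9,  88. ]))]
   wing_mid [(array([244.8, 263.2]), 0.63, array([467.1,  29.7,  88. ])), (array([230.9, 259.3]), 0.53, array([471. ,  56.7,  88. ]))]
side strap n 341 mid [537.3  11.9] len 188.29789665106694 ang 144.41358749375027 z 113.4384091454096
  B [468.1  61.5] wing n 30 line ang 79.09096791386929 zmax 88.84988878366345 z med 81.8938071882406
   nut_centre [(array([255.2, 217.4]), 0.5, array([464.2,  51.4,  88. ])), (array([260.2, 273.6]), 0.32, array([ 409.1, -191.8,   88. ]))]
   wing_mid [(array([256.1, 227.2]), 0.6, array([452.8,   0.7,  88. ]))]
13.725 [131.8 272.6 159.7]
```

View pics/v6.png

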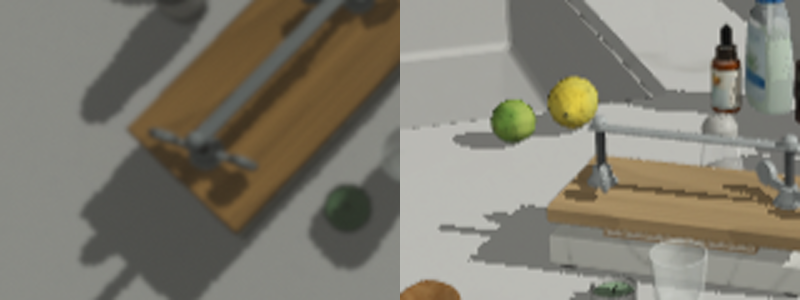

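The wings now lie at 79° in world, from (150,133) to (255,163) in the left crop. The stop at q = 9 should give 78.9°. Their tops are at about 89.5 mm, as expected fully down, and the press has not moved. I'm handing in.

```bash
python3 -c "
from cell import env
print(env.job_done())"
```

```text
the job is handed in; nothing more can be done
None
```

I screwed the loose wing nut down to its stop in three one-sided strokes and handed the job in: the last camera check put the wings at 79° against 78.9° expected at the stop, with the press unmoved and the arm clear, though the hand-in returned no verdict.

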